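# Brace the loose pulley in the jig and tighten its wing nut

### The arm

A 6-joint arm with a two-finger parallel gripper is mounted at the origin on a cart in front of the work surface, level with it; the furniture and walls round the work are solid. World frame = base frame: x ahead of the robot, y to its left, z up, the work surface at z = 0. Lengths are in m, angles in rad, forces in N, time in s.
With the tool pointing down it reaches from about 0.25 to 0.8 m from the base axis. Payload 3.9 kg.
Tool frame: the origin (TCP) lies at the very end of the fingers, on their centre line; the grasp point (between the pads) lies 19 mm behind it; z points along the fingers, y is the line along which they close (so a half turn about z gives the same grasp; the last joint's range is limited). The gripper opens to 85 mm and grips with 20 to 120 N. Pads are 22 mm wide; open, the fingers measure 114 mm over their backs; the gripper's body (76 mm by 85 mm) begins 54 mm behind the grasp point. The pads swing forward as they close: fully open they stand 13 mm farther back than shut.
Start: joints at [-1.204, 0.26, -0.138, 1.173, 0, 1.571], TCP at [0.188, -0.49, 0.231] pointing down, gripper open.
Joint ranges: [-2.78, 2.78], [-0.83, 1.72], [-1.28, 1.37], [-1.9, 2.12], [-1.57, 1.48], [-3.14, 3.14]. Speed limits (rad/s): [2.57, 2.57, 3.14, 3.14, 3.14, 3.14].

### API

Orientations are given as a unit quaternion [w, x, y, z].
In Python, from cell import robot, imaging gives the robot as it stands. The module is installed in compiled form; this text tells all that it offers.
- The arm moves only by the tool carry_out, never from a script. Its arguments are lists of equal length, an entry for each row: "slide": the shift along the world's x, y, z in units of 0.2 m (1.0 is 0.2 m), a list of three; "dr": the turn, a rotation vector about the world's x, y, z in units of pi rad (1.0 is pi rad), a list of three; "hand": the opening, from -1 (shut) to 1 (fully open). In form: {"slide": [[dx, dy, dz], ...], "dr": [[rx, ry, rz], ...], "hand": [hand, ...]}. A call has 1 to 20 rows; each row is the pose to reach, as a shift and turn from the pose commanded when the call began, turning the shorter way round; what a row does not reach only later rows make up. A row lasts 1/8 s, in which the tool goes at most 62.5 mm and 10.7 degrees, less where a joint would pass 70% of its speed; a pose out of reach is approached as far as the arm can. A call with a number of a shift or a turn outside -1 to 1 is refused whole. A call with a gripper value outside its range is refused whole. The fingers move at their own pace and stop on an object; "force" is the grip in N (left out, the last holds). Time passes only in rows, so rows that repeat a pose let the fingers close. It gives the time, the measured TCP pose, the force, the opening and the grip force at its end, in the units of the state.
- robot.get_obs(): the state, without advancing time (a new reading comes with each control period).
- imaging.read_camera(name): name is "side" or "top" or "wrist"; returns (picture, depth): 384x512x3 uint8, blue, green, red; 384x512 float32, m along the optical axis (not along the pixel's ray), 0 where there is no reading.
- imaging.camera_info(name): a dict with "camera_matrix" (3x3 intrinsics, pixels), "rvec" (rotation vector, rad) and "tvec" (3), from world to camera coordinates, as OpenCV has them. Camera axes: x right, y down, z forward; pixel columns grow to the right and rows downward; lengths in m; the calibration is good to about 2 mm. A picture is of the moment at which its call begins: read the wrist's pose just before it. camera_info takes no time and is no camera call; for the wrist camera it gives the pose at the moment of the call.
- robot.job_done(): hands the job in; it is judged then, once.
The state is a dict: "clock": time; "joints": joint angles; "dq": joint speeds; "tau": joint torques, N m; "tcp_pos": TCP position; "orientation": TCP orientation; "force": force on the tool from outside, world axes, zero at the start; "torque": the same for the moment, N m; "width": opening from 0.0 (shut) to 1.0 (fully open); "grasp_force": force on a finger pad.
Only numpy, scipy, OpenCV 4.12 (cv2) and the standard library are available. Lean on these libraries where they do the work, as an engineer would, in place of code of your own. Each camera call takes 0.05 s, during which the arm holds its last target. There are 200 camera calls.

### The job

Tighten the wing nut of the belt pulley. Standing on the bench the pulley just spins round with its nut, so first set it upright in the holding jig, its oblong foot down flat between the walls, and then, with the jig holding the foot, turn the wing nut clockwise (seen from above) as far as it goes, until the wings stand square across the foot. Leave the pulley sitting in the jig and let go of it; do not disturb the finished pulley that has a plain hexagon nut.

Things in the scene. Friction and masses are not known exactly. Their poses are not given: they have to be found in the camera images.
- pulley_unit: Loose belt pulley with a wing nut, 0.23 kg, upright. Origin: centre of underside; z up, x along the foot. Upward: boss 32 mm dia., 3 mm high, on which it spins freely; dark oblong foot 110 (x) x 40 (y) mm, z 3-11, both ends alike; neck 26 dia. to z 25; grooved aluminium pulley 50 dia., z 25-43; wing nut on its axis. Can be lifted by the nut's wings or the pulley.
- wing_nut (a joint): Turn of the steel wing nut on the foot, rad, clockwise from above: 0 wings along the foot, 1.57 square across it (hard stop, tight). World yaw of wings = pulley yaw minus this. Starts 0.4-0.7; steady friction 0.15 N m; stays where left. Wings: upright bar 48 x 10 mm, in pulley_unit z from 50 to 65 mm (72 at its ends); grip across the 10 mm.
- jig: Aluminium jig fixed to the bench. Origin: centre of underside; x along its length. Floor 176 x 96 mm, 8 thick; four walls round a pocket 130 (x) x 56 (y) mm, upright to 8 mm over the floor, then flared out to 20 mm over it. The foot fits either way round with 8 mm side play, 10 mm end play, and turns about 8 degrees before the walls stop it. Seated, pulley_unit origin is 8 mm above this origin.
- spare_pulley: Bystander: a pulley with the same foot and pulley, but a small plain hexagon nut instead of wings. Already finished; leave it alone. Origin: centre of its underside.
Things that resemble listed ones, but are neither listed nor needed, are in the scene too. Leave any blue look-alike of the pulley_unit alone.

How it is judged:
On the way:
1. the pulley stands in the jig with its foot between the walls, the wing nut not yet tight (z of pulley_unit in the frame of jig below 0.0115 m and horizontal distance between pulley_unit and jig below 0.018 m and angle between the x axis of pulley_unit and the x axis of jig, either way round below 0.21 rad and angle between pulley_unit's own z axis and vertical below 0.12 rad and value of joint wing_nut below 1.15 rad), for 0.1 s.
At the end, for the whole second after the job is handed in: The pulley stands upright (within 7 degrees) and still in the jig, its foot down on the jig's floor (within 3.5 mm), within 18 mm of the pocket's centre and 12 degrees of its length, and the wing nut is turned to more than 1.3 rad (wings within about 15 degrees of square across the foot) (value of joint wing_nut above 1.3 rad and z of pulley_unit in the frame of jig below 0.0115 m and horizontal distance between pulley_unit and jig below 0.018 m and angle between the x axis of pulley_unit and the x axis of jig, either way round below 0.21 rad and angle between pulley_unit's own z axis and vertical below 0.12 rad and linear speed of pulley_unit below 0.02 m/s); the robot touches nothing.
It fails at once if the finished pulley with the hexagon nut is shifted by more than 20 mm or tipped over (distance of spare_pulley from where it was at the start of the episode above 0.02 m or angle between spare_pulley's own z axis and vertical above 0.4 rad).
It also fails if it takes over 40 s, if anything falls off the work surface, if the arm or the gripper's body presses on something with over 40 N, if the wrist force passes 120 N, or if a joint passes its speed limit or range.

## Working session

There is one attempt and no reset: what is moved stays moved. The work goes in short steps, Python scripts to look and compute and a tool call to move; the robot and the scene stay as the last step left them, time stands still between calls to the robot, and variables do not carry over. Pictures are saved under pics/ and viewed, at most 10 in all, crops included, and the job is handed in when it is done.

Besides the shell and the picture viewer there is one more tool, called after "Emit:" by a JSON object that holds its "name" and its "arguments". carry_out: Moves the arm, as the interface text tells. Shifts and turns lie within -1 to 1; 1 stands for 0.2 m of shift or pi rad of turn. Its arguments: {"type":"object","properties":{"slide":{"type":"array","items":{"type":"array","items":{"type":"number","minimum":-1,"maximum":1}}},"dr":{"type":"array","items":{"type":"array","items":{"type":"number","minimum":-1,"maximum":1}}},"hand":{"type":"array","items":{"type":"number"}},"force":{"type":"number"}},"required":["slide","dr","hand"]}

```bash
mkdir -p pics
cat > h.py <<'E'
import numpy as np, cv2
from cell import robot, imaging
def cam(n):
    i=imaging.camera_info(n); p,d=imaging.read_camera(n)
    K=np.array(i["camera_matrix"]);R=cv2.Rodrigues(np.array(i["rvec"],float))[0];t=np.array(i["tvec"],float).ravel()
    return p,d,K,R,t
def cloud(d,K,R,t):
    v,u=np.indices(d.shape); P=np.stack([(u-K[0,2])/K[0,0]*d,(v-K[1,2])/K[1,1]*d,d],-1)
    return (P-t)@R
def ray(u,v,K,R,t,z):
    c=-R.T@t; r=R.T@np.linalg.inv(K)@np.array([u,v,1.]); return c+r*(z-c[2])/r[2]
E
python3 - <<'E'
from h import *
for n in ("top","side"):
    p,d,K,R,t=cam(n); cv2.imwrite(f"pics/{n}0.png",p); np.savez(f"{n}0.npz",p=p,d=d,K=K,R=R,t=t); print(n,-R.T@t,(R.T)[:,2],K[0,0])
o=robot.get_obs(); print(o["clock"],o["tcp_pos"],o["orientation"],o["force"],o["width"])
E
```

```text
top [ 0.38848482 -0.01209412  1.2176693 ] [ 0.12176134 -0.01350751 -0.99246749] 451.39174529575854
side [-0.01940849  0.78508551  0.76025605] [ 0.43605226 -0.67769774 -0.59210152] 397.2387565383183
0.1 [ 0.1880602  -0.48949607  0.23053788] [-8.80535226e-04  9.83230085e-01  1.82367204e-01 -1.62861282e-04] [0.05626935 0.32430786 0.43529038] 1.0015383729966538
```

View pics/top0.png

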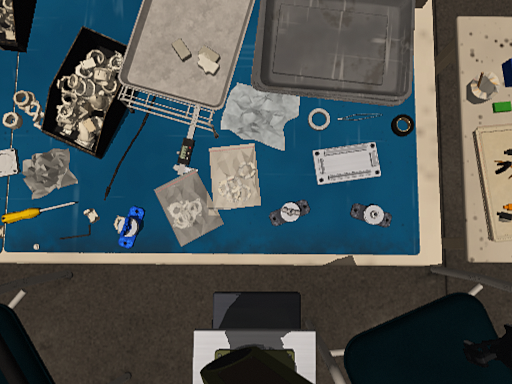

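View pics/side0.png

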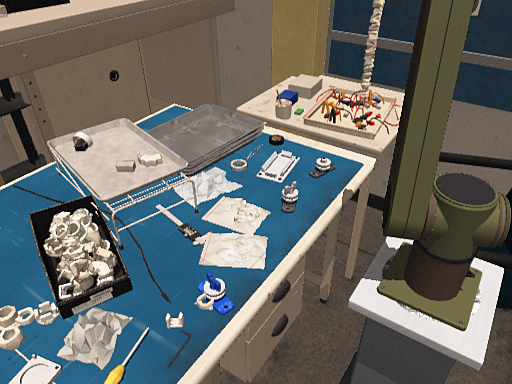

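The top view shows the winged pulley at about (291,212), the hex-nut spare at (373,215), the jig at (348,163) and the blue look-alike at (130,227). The side view agrees: wing pulley at (290,197), jig at (279,165), spare at (322,165).

Run:
```python
from h import *
f=np.load("top0.npz"); p,d,K,R,t=[f[k] for k in "pdKRt"]
C=cloud(d,K,R,t)
cv2.imwrite("pics/c0.png",cv2.resize(p[135:240,255:405],None,fx=5,fy=5,interpolation=cv2.INTER_CUBIC))
hsv=cv2.cvtColor(p,cv2.COLOR_BGR2HSV)
for n,(u0,v0,u1,v1),zf in (("unit",(265,190,317,235),.011),("spare",(345,195,400,235),.011),("jig",(308,135,388,190),.028)):
    S=C[v0:v1,u0:u1]; h=hsv[v0:v1,u0:u1]
    m=((h[...,1]<110)|(h[...,2]<60)).astype(np.uint8); m=cv2.morphologyEx(m,cv2.MORPH_OPEN,np.ones((3,3),np.uint8))
    nl,l,st,_=cv2.connectedComponentsWithStats(m); k=1+np.argmax(st[1:,4]); mm=l==k
    z=S[...,2]
    print(n,st[k],"z pct",np.percentile(z[mm],[5,25,50,75,95,99]).round(3))
    for a,b in ((.003,.02),(.02,.035),(.036,.05),(.052,.08)):
        q=mm&(z>a)&(z<b)
        if q.sum()>8:
            X=S[q][:,:2].astype(np.float32); r=cv2.minAreaRect(X*1000); mu=X.mean(0); w,V=np.linalg.eigh(np.cov(X.T))
            print(" z",a,b,q.sum(),"rect",np.round(r[0],1),np.round(r[1],1),round(r[2],1),"mean",mu.round(4),"axis",np.degrees(np.arctan2(V[1,1],V[0,1])).round(1),np.sqrt(w).round(4))
```

```text
unit [  4  10  41  26 646] z pct [0.006 0.011 0.014 0.045 0.071 0.075]
 z 0.003 0.02 332 rect [456.4 -91.2] [ 46.2 109.5] 25.0 mean [ 0.4568 -0.0875] axis 112.7 [0.0116 0.039 ]
 z 0.036 0.05 196 rect [459.8 -90.6] [47.  47.5] 0.6 mean [ 0.4592 -0.0901] axis 167.6 [0.0122 0.0148]
 z 0.052 0.08 90 rect [458.9 -91. ] [46.4 15.8] 86.7 mean [ 0.4587 -0.0907] axis 77.9 [0.0037 0.013 ]
spare [  5   9  42  23 658] z pct [0.006 0.011 0.015 0.043 0.053 0.061]
 z 0.003 0.02 332 rect [ 457. -310.] [110.5  52.6] 73.0 mean [ 0.4545 -0.3039] axis 73.0 [0.0118 0.0386]
 z 0.02 0.035 24 rect [ 454.3 -295. ] [47.4 17.6] 2.6 mean [ 0.4522 -0.2922] axis -174.5 [0.0058 0.0151]
 z 0.036 0.05 239 rect [ 454.4 -309.8] [47.2 48.4] 80.4 mean [ 0.4541 -0.309 ] axis 140.2 [0.0132 0.0133]
 z 0.052 0.08 37 rect [ 455.  -308.9] [17.1 16.9] 72.2 mean [ 0.4543 -0.309 ] axis 142.7 [0.0045 0.0051]
jig [   4    7   69   43 2293] z pct [0.004 0.007 0.009 0.018 0.027 0.03 ]
 z 0.003 0.02 1719 rect [ 595.3 -245.8] [ 97.9 177.3] 8.7 mean [ 0.5932 -0.2439] axis 98.1 [0.0261 0.0516]
 z 0.02 0.035 489 rect [ 596.8 -247.1] [ 85.  158.8] 8.7 mean [ 0.5975 -0.2478] axis 99.4 [0.0321 0.0466]
```

View pics/c0.png

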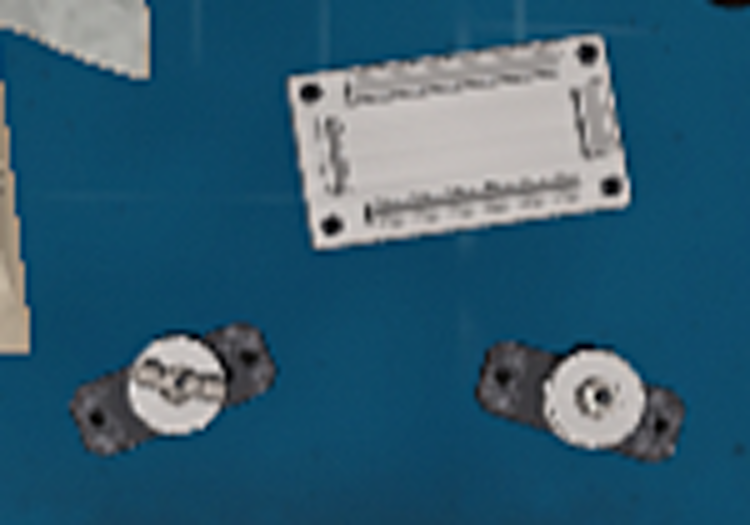

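The crop shows the wing bar at an image angle of about 12° on the left pulley and the spare's hexagon on the right one. The foot yaw is about 114°, the wings about 78°, and the jig is at (0.596,-0.246) with yaw 98.7°. I'll move above the wings and check from there.

Emit:
{"name": "carry_out", "arguments": {"slide": [[1, 1, 0], [1, 1, 0], [1, 1, 0], [1, 1, 0], [1, 1, 0], [1, 1, 0], [1, 1, 0]], "dr": [[0, 0, 0.317], [0, 0, 0.317], [0, 0, 0.317], [0, 0, 0.317], [0, 0, 0.317], [0, 0, 0.317], [0, 0, 0.317]], "hand": [0, 0, 0, 0, 0, 0, 0]}}

```text
clock: 0.98
tcp_pos: [0.3883, -0.2895, 0.2309]
orientation: [-0.0, 0.777, 0.63, -0.0]
force: [0.1, 0.3, -1.3]
width: 0.499
grasp_force: 0.0
```

Emit:
{"name": "carry_out", "arguments": {"slide": [[0.35, 1, 0], [0.35, 1, 0], [0.35, 1, 0], [0.35, 1, 0], [0.35, 1, 0], [0.35, 1, 0]], "dr": [[0, 0, 0], [0, 0, 0], [0, 0, 0], [0, 0, 0], [0, 0, 0], [0, 0, 0]], "hand": [0, 0, 0, 0, 0, 0]}}

```text
clock: 1.72
tcp_pos: [0.4578, -0.091, 0.2312]
orientation: [-0.0, 0.777, 0.629, -0.0]
force: [-0.4, 0.2, -0.7]
width: 0.502
grasp_force: 0.0
```

```bash
cat > look.py <<'E'
from h import *
import sys
def look(name):
    p,d,K,R,t=cam("wrist"); cv2.imwrite(f"pics/{name}.png",p); C=cloud(d,K,R,t); np.savez(name+".npz",p=p,d=d,K=K,R=R,t=t)
    o=robot.get_obs(); from scipy.spatial.transform import Rotation as Ro
    q=o["orientation"]; M=Ro.from_quat([*q[1:],q[0]]).as_matrix()
    print("t",round(o["clock"],2),"tcp",np.round(o["tcp_pos"],4),"toolY yaw",np.degrees(np.arctan2(M[1,1],M[0,1])).round(1),"tilt z",M[:,2].round(3),"F",np.round(o["force"],1),"w",round(o["width"],3),"q",np.round(o["joints"],2))
    print("cam",(-R.T@t).round(3),R[2].round(2)); return p,d,K,R,t,C
def stat(S):
    r=cv2.minAreaRect((S[:,:2]*1000).astype(np.float32)); w,V=np.linalg.eigh(np.cov(S[:,:2].T))
    print(len(S),"rect",np.round(r[0],1),np.round(r[1],1),round(r[2],1),"mean",S.mean(0).round(4),"axis",np.degrees(np.arctan2(V[1,1],V[0,1])).round(1)%180)
E
python3 - <<'E'
from look import *
p,d,K,R,t,C=look("w1")
c=np.array([.459,-.091]); near=(np.hypot(C[...,0]-c[0],C[...,1]-c[1])<.07)&(d>0)
for a,b in ((-.01,.003),(.005,.018),(.036,.048),(.055,.08)):
    q=near&(C[...,2]>a)&(C[...,2]<b)
    if q.sum()>20: print(a,b,np.percentile(C[q][:,2],[5,50,95]).round(4)); stat(C[q])
E
```

```text
t 1.77 tcp [ 0.4578 -0.0912  0.2312] toolY yaw -12.0 tilt z [-0.001 -0.    -1.   ] F [-0.4  0.3 -0.3] w 0.502 q [-0.2   0.16 -0.27  1.14 -0.    1.58]
cam [ 0.474 -0.019  0.373] [-0.06 -0.28 -0.96]
-0.01 0.003 [0.0006 0.0018 0.0028]
4861 rect [458.7 -91. ] [138.7 139.5] 34.5 mean [ 0.4601 -0.0875  0.0017] axis 21.19999999999999
0.005 0.018 [0.009  0.0105 0.0119]
1176 rect [459.8 -89.2] [ 40.  110.1] 22.6 mean [ 0.4578 -0.0812  0.0105] axis 113.5
0.036 0.048 [0.0414 0.0426 0.044 ]
834 rect [460.  -88.7] [48.8 48.8] 67.3 mean [ 0.4599 -0.0882  0.0427] axis 165.8
0.055 0.08 [0.056  0.0692 0.0725]
371 rect [460.2 -88.9] [47.2 14.6] 77.7 mean [ 0.46   -0.0877  0.0675] axis 77.4
```

View pics/w1.png

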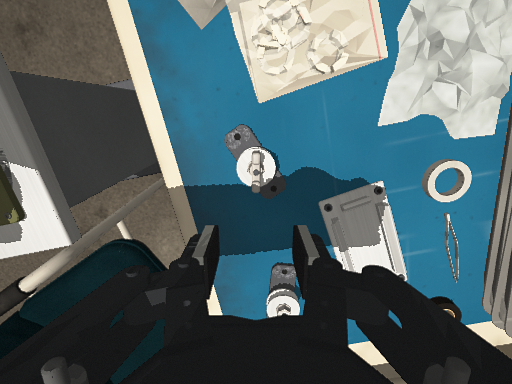

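The wrist view shows the wing pulley at (256,168), upright, with the bar between the coming fingers. The refined pose is (0.460,-0.089), foot 112.6°, wings 77.6°. The heights agree with the text (0.043 and 0.0725). I'll grip it.

Emit:
{"name": "carry_out", "arguments": {"slide": [[0.011, 0.012, -0.3], [0.011, 0.012, -0.6], [0.011, 0.012, -0.8], [0.011, 0.012, -0.92], [0.011, 0.012, -0.92], [0.011, 0.012, -0.92], [0.011, 0.012, -0.92], [0.011, 0.012, -0.92], [0.011, 0.012, -0.92]], "dr": [[0, 0, 0], [0, 0, 0], [0, 0, 0], [0, 0, 0], [0, 0, 0], [0, 0, 0], [0, 0, 0], [0, 0, 0], [0, 0, 0]], "hand": [0, 0, 0, 0, 0, -1, -1, -1, -1], "force": 60}}

```text
clock: 2.9
tcp_pos: [0.4613, -0.088, 0.0486]
orientation: [0.001, 0.777, 0.63, 0.001]
force: [-1.6, -0.3, 7.5]
width: 0.169
grasp_force: 58.3
```

Emit:
{"name": "carry_out", "arguments": {"slide": [[0, 0, 0.2], [0, 0, 0.4], [0.2, -0.23, 0.5], [0.4, -0.46, 0.5], [0.6, -0.7, 0.5], [0.67, -0.78, 0.5], [0.67, -0.78, 0.5], [0.67, -0.78, 0.5]], "dr": [[0, 0, 0], [0, 0, 0], [0, 0, -0.03], [0, 0, -0.06], [0, 0, -0.077], [0, 0, -0.077], [0, 0, -0.077], [0, 0, -0.077]], "hand": [-1, -1, -1, -1, -1, -1, -1, -1]}}

```text
clock: 3.9
tcp_pos: [0.5935, -0.2427, 0.1469]
orientation: [-0.001, 0.847, 0.532, -0.0]
force: [-0.0, 0.5, -1.5]
width: 0.167
grasp_force: 58.1
```

Run:
```python
from look import *
p,d,K,R,t,C=look("w2")
g=robot.get_obs()["grasp_force"]; print(g)
c=np.array([.596,-.246]); r=np.hypot(C[...,0]-c[0],C[...,1]-c[1])
z0=robot.get_obs()["tcp_pos"][2]-.0475
for a,b,rr in ((.005,.013,.13),(.018,.032,.13),(z0+.006,z0+.016,.065),(z0+.036,z0+.046,.03)):
    q=(r<rr)&(d>0)&(C[...,2]>a)&(C[...,2]<b)
    if q.sum()>20: print(a,b,np.percentile(C[q][:,2],[5,50,95]).round(4)); stat(C[q])
```

```text
t 3.95 tcp [ 0.5934 -0.2425  0.1471] toolY yaw -25.7 tilt z [-0.001  0.001 -1.   ] F [-0.6 -0.8 -2.3] w 0.165 q [-0.39  0.5   0.01  1.08  0.    1.63]
cam [ 0.626 -0.177  0.289] [-0.12 -0.26 -0.96]
58.05719389230944
0.005 0.013 [0.0062 0.0076 0.0109]
6355 rect [ 595.1 -245.5] [258.  175.3] 8.7 mean [ 0.6028 -0.2245  0.0078] axis 127.5
0.018 0.032 [0.0186 0.0245 0.0274]
2118 rect [ 613.6 -236.6] [ 78.6 160.9] 28.1 mean [ 0.618  -0.2259  0.0238] axis 109.8
0.10560001737227372 0.11560001737227371 [0.1072 0.1103 0.1117]
3154 rect [ 591.8 -242.4] [ 40.5 109. ] 8.8 mean [ 0.5895 -0.2123  0.1101] axis 109.7
0.1356000173722737 0.1456000173722737 [0.1395 0.1412 0.1428]
1578 rect [ 595.4 -242.1] [45.6 47.8] 14.0 mean [ 0.5983 -0.2326  0.1412] axis 157.2
```

View pics/w2.png

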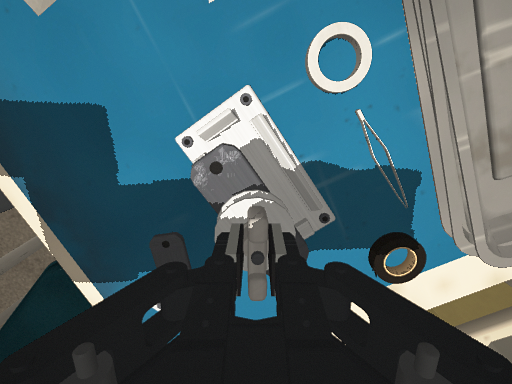

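The foot at (220,165) lies over the pocket and parallel to it. The measured yaw is 98.8°, against 98.7° for the jig. A small shift of (+2.5, −3.5) mm is needed, then I lower it.

Emit:
{"name": "carry_out", "arguments": {"slide": [[0.0125, -0.0165, 0], [0.0125, -0.0165, -0.2], [0.0125, -0.0165, -0.3], [0.0125, -0.0165, -0.36], [0.0125, -0.0165, -0.4], [0.0125, -0.0165, -0.43], [0.0125, -0.0165, -0.45], [0.0125, -0.0165, -0.455], [0.0125, -0.0165, -0.455]], "dr": [[0, 0, 0], [0, 0, 0], [0, 0, 0], [0, 0, 0], [0, 0, 0], [0, 0, 0], [0, 0, 0], [0, 0, 0], [0, 0, 0]], "hand": [-1, -1, -1, -1, -1, -1, -1, -1, -1]}}

```text
clock: 5.08
tcp_pos: [0.5973, -0.2471, 0.0569]
orientation: [0.0, 0.847, 0.532, 0.0]
force: [-0.5, -0.3, -0.4]
width: 0.165
grasp_force: 58.3
```

Run:
```python
from look import *
p,d,K,R,t,C=look("w3")
c=np.array([.596,-.246]); r=np.hypot(C[...,0]-c[0],C[...,1]-c[1])
for a,b,rr in ((.0135,.0235,.06),(.044,.054,.03)):
    q=(r<rr)&(d>0)&(C[...,2]>a)&(C[...,2]<b)
    if q.sum()>20: print(a,b,np.percentile(C[q][:,2],[5,50,95]).round(4)); stat(C[q])
```

```text
t 5.12 tcp [ 0.5973 -0.2471  0.0569] toolY yaw -25.8 tilt z [ 0.001 -0.    -1.   ] F [-0.6  1.  -0.7] w 0.168 q [-0.39  0.57 -0.11  0.89  0.    1.63]
cam [ 0.63  -0.181  0.199] [-0.12 -0.26 -0.96]
0.0135 0.0235 [0.0167 0.02   0.0226]
5395 rect [ 596.4 -246.2] [ 84.8 108.2] 8.8 mean [ 0.5955 -0.2235  0.0198] axis 129.0
0.044 0.054 [0.0496 0.0512 0.0527]
1571 rect [ 596.9 -245.5] [47.8 45. ] 28.8 mean [ 0.6021 -0.237   0.0512] axis 157.0
```

View pics/w3.png

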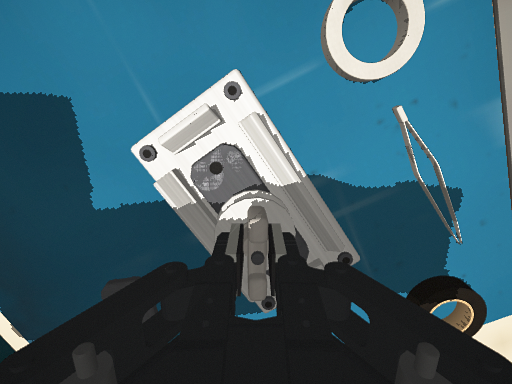

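The foot at (220,168) is down between the walls, with its top at 0.020 against 0.019 expected, so it is about 1 mm off the floor. I'll settle it, then turn clockwise.

Emit:
{"name": "carry_out", "arguments": {"slide": [[0, 0, -0.007], [0, 0, -0.007], [0, 0, -0.007], [0, 0, -0.007], [0, 0, -0.007], [0, 0, -0.007], [0, 0, -0.007], [0, 0, -0.007], [0, 0, -0.007], [0, 0, -0.007], [0, 0, -0.007]], "dr": [[0, 0, 0], [0, 0, 0], [0, 0, -0.04], [0, 0, -0.08], [0, 0, -0.12], [0, 0, -0.16], [0, 0, -0.2], [0, 0, -0.24], [0, 0, -0.28], [0, 0, -0.3], [0, 0, -0.3]], "hand": [-1, -1, -1, -1, -1, -1, -1, -1, -1, -1, -1]}}

```text
clock: 6.5
tcp_pos: [0.5983, -0.2479, 0.0565]
orientation: [0.001, 0.996, 0.089, 0.001]
force: [0.5, -1.1, 5.6]
width: 0.168
grasp_force: 59.2
```

Run:
```python
from look import *
p,d,K,R,t,C=look("w4"); o=robot.get_obs(); print(np.round(o["torque"],2),o["grasp_force"])
```

```text
t 6.55 tcp [ 0.5983 -0.2479  0.0565] toolY yaw -79.7 tilt z [ 0.003 -0.002 -1.   ] F [-1.1 -0.1  6.6] w 0.167 q [-0.39  0.57 -0.11  0.88 -0.    2.57]
cam [ 0.67  -0.234  0.199] [-0.28 -0.05 -0.96]
[-0.29  0.12  0.12] 59.165147480671294
```

Emit:
{"name": "carry_out", "arguments": {"slide": [[0, 0, 0], [0, 0, 0], [0, 0, 0]], "dr": [[0, 0, -0.02], [0, 0, -0.04], [0, 0, -0.04]], "hand": [-1, -1, -1]}}

```text
clock: 6.92
tcp_pos: [0.5982, -0.2481, 0.0565]
orientation: [0.001, 1.0, 0.027, 0.001]
force: [-0.5, -1.5, 6.1]
width: 0.166
grasp_force: 59.1
```

Run:
```python
from look import *
p,d,K,R,t,C=look("w5"); o=robot.get_obs(); print(np.round(o["torque"],2),o["grasp_force"])
```

```text
t 6.97 tcp [ 0.5982 -0.2481  0.0565] toolY yaw -86.9 tilt z [ 0.003 -0.003 -1.   ] F [-0.8 -1.1  5.1] w 0.168 q [-0.39  0.57 -0.11  0.88 -0.    2.7 ]
cam [ 0.671 -0.243  0.199] [-0.28 -0.02 -0.96]
[-0.4   0.21  0.11] 59.136123775388114
```

Emit:
{"name": "carry_out", "arguments": {"slide": [[0, 0, 0], [0, 0, 0], [0, 0, 0]], "dr": [[0, 0, -0.015], [0, 0, -0.025], [0, 0, -0.025]], "hand": [-1, -1, -1]}}

```text
clock: 7.35
tcp_pos: [0.5981, -0.2482, 0.0565]
orientation: [0.001, 1.0, -0.012, 0.001]
force: [-1.2, -1.6, 5.2]
width: 0.169
grasp_force: 59.1
```

Run:
```python
from look import *
p,d,K,R,t,C=look("w6"); o=robot.get_obs(); print(np.round(o["torque"],2),o["grasp_force"])
c=np.array([.598,-.248]); r=np.hypot(C[...,0]-c[0],C[...,1]-c[1])
h=p.max(2)
for n,q in (("dark foot",(r<.062)&(C[...,2]>.014)&(C[...,2]<.0235)&(h<140)&(d>0)),):
    print(np.percentile(C[q][:,2],[5,50,95]).round(4)); stat(C[q])
```

```text
t 7.4 tcp [ 0.598  -0.2482  0.0565] toolY yaw -91.4 tilt z [ 0.002 -0.003 -1.   ] F [-0.5 -1.   5.8] w 0.165 q [-0.39  0.57 -0.11  0.88 -0.    2.77]
cam [ 0.671 -0.249  0.199] [-0.28  0.   -0.96]
[-0.42  0.25  0.08] 59.12525787774939
[0.0163 0.0187 0.0221]
5591 rect [ 600.2 -246.5] [ 77.5 111.9] 8.0 mean [ 0.6036 -0.252   0.0189] axis 84.1
```

View pics/w6.png

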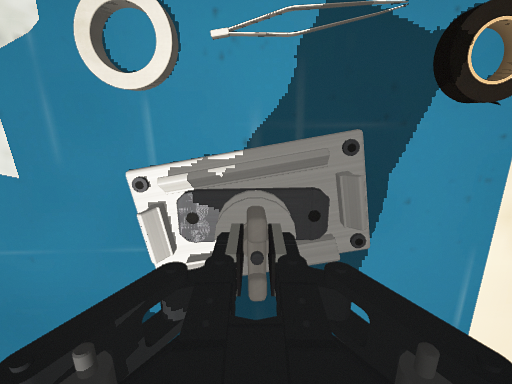

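The foot is flat in the pocket, with its holes at (192,218) and (314,215), and the wings at (257,250) stand square across it. I estimate the joint at about 1.57. Releasing and backing off.

Emit:
{"name": "carry_out", "arguments": {"slide": [[0, 0, 0], [0, 0, 0], [0, 0, 0], [0, 0, 0.1], [0, 0, 0.3], [0, 0, 0.6], [-0.2, 0, 0.8], [-0.2, 0, 0.8], [-0.2, 0, 0.8]], "dr": [[0, 0, 0], [0, 0, 0], [0, 0, 0], [0, 0, 0], [0, 0, 0], [0, 0, 0], [0, 0, 0], [0, 0, 0], [0, 0, 0]], "hand": [0, 0, 0, 0, 0, 0, 0, 0, 0]}}

```text
clock: 8.52
tcp_pos: [0.557, -0.2469, 0.2143]
orientation: [-0.0, 1.0, -0.013, 0.0]
force: [0.1, -0.0, -0.5]
width: 0.499
grasp_force: 0.0
```

Run:
```python
from look import *
p,d,K,R,t,C=look("w7")
c=np.array([.598,-.248]); r=np.hypot(C[...,0]-c[0],C[...,1]-c[1]); h=p.max(2)
for n,q in (("foot",(r<.062)&(C[...,2]>.015)&(C[...,2]<.0225)&(h<110)&(d>0)),("pulley",(r<.03)&(C[...,2]>.044)&(C[...,2]<.055)),("wing",(r<.03)&(C[...,2]>.063)&(C[...,2]<.09))):
    print(n,np.percentile(C[q][:,2],[5,50,95]).round(4)); stat(C[q])
```

```text
t 8.57 tcp [ 0.5568 -0.2466  0.2135] toolY yaw -91.5 tilt z [-0.002  0.001 -1.   ] F [-0.3  0.3 -0.8] w 0.498 q [-0.42  0.41  0.04  1.2   0.    2.75]
cam [ 0.631 -0.248  0.357] [-0.28  0.01 -0.96]
foot [0.0171 0.0185 0.0201]
1363 rect [ 597. -248.] [ 64.2 113.4] 12.9 mean [ 0.6016 -0.2585  0.0185] axis 91.2
pulley [0.0493 0.0505 0.0519]
1047 rect [ 597.6 -246.4] [48.9 47.4] 88.7 mean [ 0.5981 -0.2462  0.0506] axis 89.6
wing [0.0641 0.0773 0.0806]
468 rect [ 597.6 -245.9] [15.2 47.1] 89.1 mean [ 0.5979 -0.2461  0.0757] axis 179.4
```

View pics/w7.png

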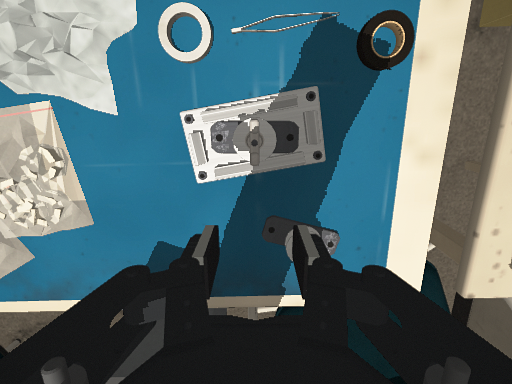

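The pulley at (255,140) sits flat in the jig. The wings are at 179.4°, square across the foot at about 91°, and the spare at (300,235) stands where it was. Handing in.

```bash
python3 -c "
from cell import robot
print(robot.job_done())"
```

```text
the job is handed in; nothing more can be done
None
```

The pulley sits flat in the jig with its wing nut turned to about 1.57 rad (wings square across the foot), the gripper has let go and backed off, and the job is handed in at about 8.6 s; the interface gave no verdict.

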